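Draw the turntable's lock pin and park it in the notch

ROBOT

A 7-joint arm with a two-finger parallel gripper is mounted at the origin on the work surface. World frame = base frame: x ahead of the robot, y to its left, z up, the work surface at z = 0. Lengths are in m, angles in rad, forces in N, time in s.
With the tool pointing down it reaches from about 0.425 to 0.925 m from the base axis. Payload 6.8 kg.
Tool frame: the origin (TCP) lies between the finger pads; the fingertips stand r.tips_ahead ahead of it and the grasp point (between the pads) lies 5 mm behind it (r.tips_ahead is the distance from the TCP to the fingertips, in m); z points along the fingers, y is the line along which they close (so a half turn about z gives the same grasp; the last joint's range is limited). The gripper opens to 85 mm and grips with 20 to 120 N. Pads are 22 mm wide; open, the fingers measure 114 mm over their backs; the gripper's body (76 mm by 85 mm) begins 54 mm behind the grasp point. The pads swing forward as they close: fully open they stand 13 mm farther back than shut.
Start: joints at [1.048, 0.477, 0.022, 1.555, -0.011, 1.109, -0.083], TCP at [0.272, -0.618, 0.245] pointing down, gripper open.
Joint ranges: [-2.96, 2.96], [-0.34, 2.1], [-1.41, 1.46], [0.24, 2.44], [-1.37, 4.51], [0.17, 1.92], [-2.96, 2.96]. Speed limits (rad/s): [2.39, 2.39, 3.14, 3.14, 3.14, 3.14, 3.14].

INTERFACE

Orientations are given as a rotation vector (axis times angle).
In Python, from bench import r gives the robot as it stands.
- The arm moves only by the tool move_arm, never from a script. Its argument "rows" is one flat list of numbers, 4 for each row, row after row: the shift along the tool's x, y, z in cm, then the turn about the tool's z in degrees. In form: [tx, ty, tz, twist, tx, ty, tz, twist, ...]. A call has 1 to 10 rows; each row is the pose to reach, as a shift and turn from the pose commanded when the call began, along the tool's axes at that moment; what a row does not reach only later rows make up. A row lasts 1/8 s, in which the tool goes at most 62.5 mm and 10.7 degrees, less where a joint would pass 70% of its speed; a pose out of reach is approached as far as the arm can. A call with a gripper value outside its range is refused whole. "fingers" is the opening, from 0 (shut) to 1 (fully open), set as the call begins (left out, the last holds). The fingers move at their own pace and stop on an object; "newtons" is the grip in N (left out, the last holds). Time passes only in rows, so rows that repeat a pose let the fingers close. It gives the time, the measured TCP pose, the force, the opening and the grip force at its end, in the units of the state.
- r.get_obs(): the state, without advancing time (a new reading comes with each control period).
- r.grab_frame(name): name is "scene" or "top"; returns the picture (400x640x3 uint8, blue, green, red); there is no depth.
- r.camera_params(name): a dict with "fx", "fy", "cx", "cy" (pixels), "world_from_camera" (4x4, takes a point from camera to world coordinates). Camera axes: x right, y down, z forward; pixel columns grow to the right and rows downward; lengths in m; the calibration is good to about 2 mm. A picture is of the moment at which its call begins. camera_params takes no time and is no camera call.
- r.hand_in(): hands the job in; it is judged then, once.
The state is a dict: "clock": time; "joints": joint angles; "qvel": joint speeds; "tau": joint torques, N m; "tcp_pos": TCP position; "orientation": TCP orientation; "contact_force": force on the tool from outside, world axes, zero at the start; "moment": the same for the moment, N m; "grip_width": finger opening in m; "gripper_force": force on a finger pad.
Only numpy, scipy, OpenCV 4.12 (cv2) and the standard library are available. Lean on these libraries where they do the work, as an engineer would, in place of code of your own. Each camera call takes 0.05 s, during which the arm holds its last target. There are 200 camera calls.

TASK

Unlock the turntable that carries the bronze horse: its yellow-handled lock pin is caught inside the blue head, so lift it lightly and turn it anticlockwise (seen from above, less than a quarter turn) until you feel it come free, then draw it right up out of the bore. Park it upright in the side notch of the red stand, fully home with its collar lying flat on the plate behind the small raised lips, let go, and leave the other things on the bench where they are.

Things in the scene. Friction and masses are not known exactly. Their poses are not given: they have to be found in the camera images.
- lock_pin: Loose steel lock pin with yellow T-bar, 145 mm tall, 0.3-0.5 kg, upright in the blue head. Origin: centre of the underside of its collar (52 mm diameter, 8 mm thick), 120 mm above the bench at the start; z up, x along the T-bar. Shank below: 14 mm diameter, 90 mm long, tapered tip. Neck above: 12 mm diameter, 33 mm long, up to the T-bar.
- pin_bar (a point): Centre of the yellow T-bar, on the pin's axis, 48 mm above the collar's underside: the place to grip, across its width. The bar is 90 mm long (pin's x), 14 mm wide (y) and 14 mm high.
- pin_lug (a point): Middle of the cross-lug through the shank, 38 mm below the collar's underside; it lies along the pin's x, 40 mm end to end, 12 mm thick. It is caught under a keeper hidden in the head: the pin lifts about 6 mm, then stops. Turned anticlockwise from its start by an unknown 0.4 to 1.5 rad it meets the keeper's slot (good to about 0.15 rad either way), and the pin can be drawn straight up.
- pin_tip (a point): Lower end of the pin's shank, 90 mm below the collar's underside.
- fixture: Turntable stand, fixed. Origin: on the bench below the axis of the bore, z up. Blue head 70 x 70 mm, top 120 mm above the bench, post 25 mm thick on its +y side. The steel turntable (300 mm diameter, top 60 mm above the bench) has its axis at (0, -135) mm and carries a copper-coloured horse, 150 mm long (x), 60 mm wide, up to 195 mm above the bench.
- bore_top (a point): Centre of the bore in the top face of the blue head, 120 mm above the bench. The bore is 42 mm in diameter at the top (hidden by the collar), 17 mm in a guide 48 to 56 mm below the top, then goes on through the turntable's rim.
- stand: Red parking stand, fixed. Origin: on the bench below the notch's seat, z up. Level plate 10 mm thick, 90 mm wide (y), from x = -52 to 66 mm, top 120 mm above the bench, on a column at x = 35 to 65 mm; base plate 10 mm thick. Two steel lips, 6 mm high, cross the prongs at x = -35 to -29 mm: the collar passes over them and drops behind.
- notch_seat (a point): Where the centre of the collar's underside belongs, on top of the plate, 120 mm above the bench; axes as the stand's. The notch is 20 mm wide, opens towards -x with rounded corners and ends in a flat face 10 mm beyond this point (x = 10 mm). Because of its lug the pin can enter only from the open side, the lug passing below the plate.
- tape_roll: Bystander: brown tape roll, 100 mm in diameter, 48 mm high; origin at the centre of its underside.
- hammer: Bystander: hammer lying flat, along its x.
- screwdriver: Bystander: screwdriver lying flat, along its x.
- wrench: Bystander: wrench lying flat, along its x.
- wax_can: Bystander: can with green label, 70 mm in diameter, 100 mm high; origin at the centre of its underside.
- mug: Bystander: blue mug, 80 mm in diameter, 90 mm high, handle at +y; origin at the centre of its underside.
- hardwood_block: Bystander: pale wooden block, 120 x 60 x 40 mm; origin at the centre of its underside.
Not all that is in view belongs to the job. What is shaped like the lock_pin but orange or pink is not meant.

How it is judged:
By the outcome, as a careful person would: the job done as asked, in the order asked, and still so for the second after the job is handed in, with the robot touching nothing.
It also fails if it takes over 54 s, if anything falls off the work surface, if the arm or the gripper's body presses on something with over 40 N, if the wrist force passes 120 N, or if a joint passes its speed limit or range.

## Working session

There is one attempt and no reset: what is moved stays moved. The work goes in short steps, Python scripts to look and compute and a tool call to move; the robot and the scene stay as the last step left them, time stands still between calls to the robot, and variables do not carry over. Pictures are saved under pics/ and viewed, at most 10 in all, crops included, and the job is handed in when it is done.

Besides the shell and the picture viewer there is one more tool, called after "Call:" by a JSON object that holds its "fn" and its "kwargs", one argument or row to a line. move_arm: Moves the arm, as the interface text tells. Its arguments: {"type":"object","properties":{"rows":{"type":"array"},"fingers":{"type":"number"},"newtons":{"type":"number"}},"required":["rows"]}

```bash
mkdir -p pics; ls; cat > h.py <<'E'
import numpy as np, cv2
from bench import r
def cam(n):
    p=r.camera_params(n); return p
def ray(n,u,v):
    p=cam(n); T=np.array(p["world_from_camera"]); d=T[:3,:3]@np.array([(u-p["cx"])/p["fx"],(v-p["cy"])/p["fy"],1]); return T[:3,3],d
def onplane(n,u,v,z):
    o,d=ray(n,u,v); return o+d*(z-o[2])/d[2]
def proj(n,P):
    p=cam(n); T=np.linalg.inv(np.array(p["world_from_camera"])); q=T[:3,:3]@np.array(P)+T[:3,3]; return p["fx"]*q[0]/q[2]+p["cx"],p["fy"]*q[1]/q[2]+p["cy"]
E
python3 - <<'E'
from h import *
for n in("scene","top"):
    cv2.imwrite(f"pics/{n}0.png",r.grab_frame(n)); p=cam(n); print(n,p["fx"],np.round(p["world_from_camera"],3).tolist())
print(r.get_obs(), r.tips_ahead)
E
```

```text
pics
scene 470.5514041475506 [[0.635, 0.469, -0.615, 1.549], [0.773, -0.363, 0.521, -0.877], [0.021, -0.805, -0.592, 1.138], [0.0, 0.0, 0.0, 1.0]]
top 398.64705536978755 [[0.006, -0.991, 0.134, 0.377], [-1.0, -0.008, -0.017, -0.006], [0.018, -0.133, -0.991, 1.26], [0.0, 0.0, 0.0, 1.0]]
{'clock': 0.1, 'joints': array([ 1.04786107,  0.47773152,  0.0223139 ,  1.55633134, -0.01152552,
        1.10929827, -0.08312906]), 'qvel': array([ 0.00158886, -0.0039861 , -0.00109643, -0.00160679,  0.00031508,
       -0.00096006,  0.00103683]), 'tau': array([ 4.30558677e-03, -5.97764647e+01,  1.61397479e+00, -2.81952828e+01,
        1.28973217e-02,  5.02906245e-03,  6.56719052e-06]), 'tcp_pos': array([ 0.27186383, -0.61728177,  0.24442188]), 'orientation': array([-3.07270097e+00, -6.46640790e-01,  6.58430143e-04]), 'contact_force': array([-0.42104565, -0.13734051,  0.08724543]), 'moment': array([-0.0198404 ,  0.04724216,  0.00353709]), 'gripper_force': 0.0, 'grip_width': 0.0852589824695543} 0.014
```

View pics/scene0.png

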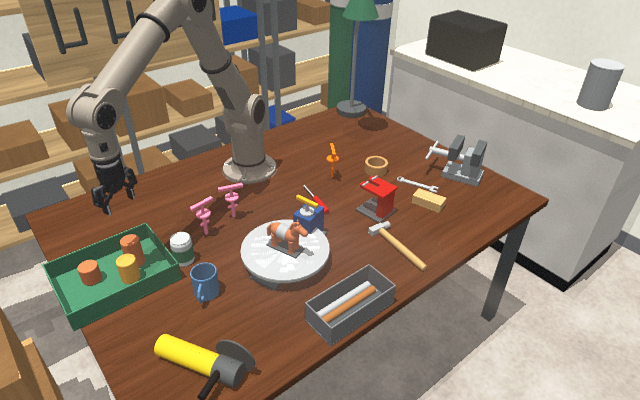

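View pics/top0.png

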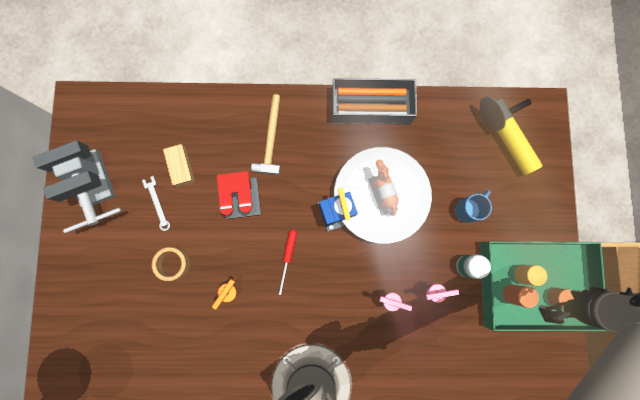

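Scene: pin and blue head around (307,205), red stand at (378,195), horse on the turntable at (285,235). Top: yellow T-bar at (344,205), red stand at (236,193), with its notch opening downward in the image (towards the robot).

```bash
python3 - <<'E'
from h import *
I=cv2.imread("pics/top0.png"); S=cv2.imread("pics/scene0.png")
a=cv2.resize(I[160:250,210:370],None,fx=5,fy=5,interpolation=cv2.INTER_CUBIC); cv2.imwrite("pics/tc.png",a)
b=cv2.resize(S[160:250,270:410],None,fx=5,fy=5,interpolation=cv2.INTER_CUBIC); cv2.imwrite("pics/sc.png",b)
def m(img,lo,hi,box):
    h=cv2.cvtColor(img,cv2.COLOR_BGR2HSV); k=cv2.inRange(h,lo,hi); z=np.zeros_like(k); x0,x1,y0,y1=box; z[y0:y1,x0:x1]=k[y0:y1,x0:x1]
    n,l,s,c=cv2.connectedComponentsWithStats(z); i=1+np.argmax(s[1:,4]); ys,xs=np.where(l==i)
    return np.c_[xs,ys].astype(np.float32)
Y=((22,120,120),(34,255,255)); R1=((0,170,60),(6,255,255)); B=((100,120,50),(125,255,255))
for n,img,by in(("top",I,(330,365,180,230)),("scene",S,(290,325,190,215))):
    p=m(img,*Y,by); rc=cv2.minAreaRect(p); print(n,"bar",len(p),rc,p.mean(0))
    bx=cv2.boxPoints(rc); 
    for q in bx: print(onplane(n,*q,.175 if n=="top" else .168).round(4))
    print("c",onplane(n,*rc[0],.175))
p=m(I,*B,(315,360,185,235)); rc=cv2.minAreaRect(p); print("head",rc,[onplane("top",*q,.12).round(3).tolist() for q in cv2.boxPoints(rc)])
p=m(I,*R1,(210,265,165,225)); rc=cv2.minAreaRect(p); print("stand",rc,[onplane("top",*q,.12).round(3).tolist() for q in cv2.boxPoints(rc)])
E
```

```text
top bar 137 ((343.61767578125, 203.47059631347656), (31.28709602355957, 4.365640640258789), 75.96376037597656) [343.53284 203.67154]
[ 0.5668 -0.0708  0.175 ]
[ 0.5698 -0.0825  0.175 ]
[ 0.4857 -0.1032  0.175 ]
[ 0.4827 -0.0916  0.175 ]
c [ 0.52606111 -0.08704815  0.175     ]
scene bar 51 ((306.8999938964844, 199.70001220703125), (21.913467407226562, 2.236067771911621), 26.56505012512207) [306.88235 199.82353]
[ 0.4807 -0.0949  0.168 ]
[ 0.4733 -0.085   0.168 ]
[ 0.5597 -0.0663  0.168 ]
[ 0.5664 -0.076   0.168 ]
c [ 0.52800991 -0.08619395  0.175     ]
head ((331.7499694824219, 210.25003051757812), (24.981992721557617, 20.871028900146484), 71.56504821777344) [[0.538, -0.017, 0.12], [0.558, -0.074, 0.12], [0.489, -0.097, 0.12], [0.47, -0.04, 0.12]]
stand ((233.57589721679688, 187.99124145507812), (31.36880111694336, 32.85891342163086), 83.41805267333984) [[0.616, 0.281, 0.12], [0.628, 0.187, 0.12], [0.537, 0.174, 0.12], [0.525, 0.267, 0.12]]
```

View pics/tc.png

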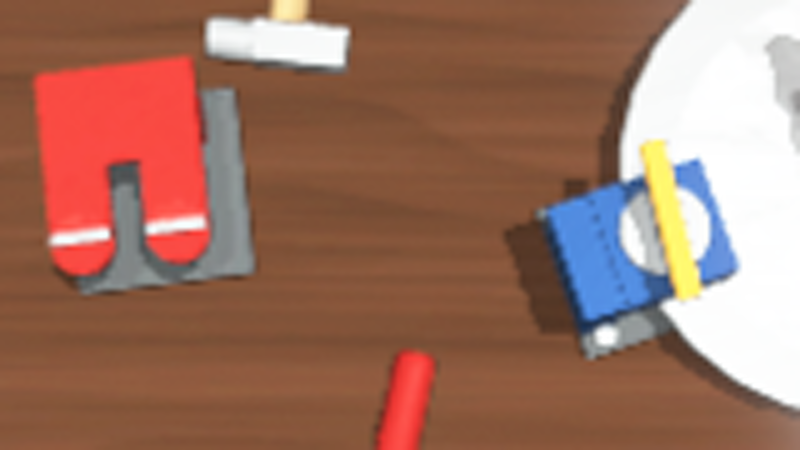

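View pics/sc.png

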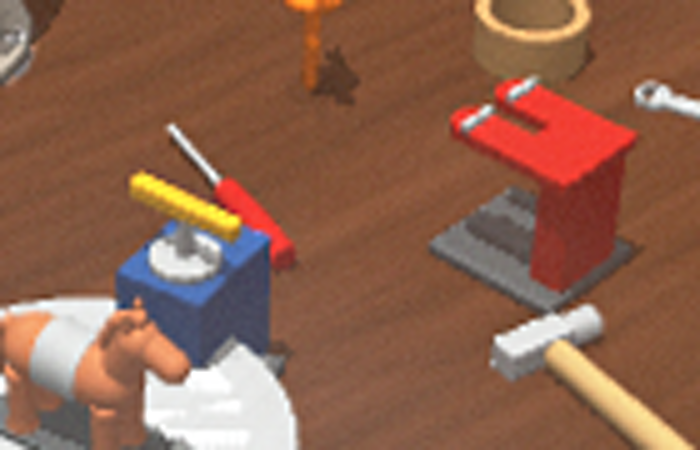

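Crops: top view shows the white collar centred near (343,206) with the bar across it, and the stand's back edge running (217,175)-(248,171) with lip strips at (226,207) and (245,205). Scene view agrees.

```bash
cat >> h.py <<'E'
from scipy.spatial.transform import Rotation as Ro
def go(P,yaw):
    "shift (cm, tool axes) and twist (deg) from now to TCP P with tool x at yaw (deg)"
    o=r.get_obs(); R=Ro.from_rotvec(o["orientation"]).as_matrix(); s=R.T@(np.array(P)-o["tcp_pos"])*100
    y0=np.degrees(np.arctan2(R[1,0],R[0,0])); tw=-((yaw-y0+180)%360-180)
    print("go",s.round(2),"twist",round(tw,1),"yaw now",round(y0,1),"q7",o["joints"][6].round(2),"R z",R[:,2].round(4))
E
python3 - <<'E'
from h import *
I=cv2.imread("pics/top0.png"); S=cv2.imread("pics/scene0.png")
t=lambda u,v,z:onplane("top",210+u/5-.4,160+v/5-.4,z)[:2]
s=lambda u,v,z:onplane("scene",270+u/5-.4,160+v/5-.4,z)[:2]
print("collar top",t(665.5,231,.128),"scene",s(185,256,.128))
bl,br=t(36,75,.12),t(192,57,.12); l1,l2=t(81,237,.126),t(175,224,.126)
def fit(bl,br,l1,l2,bx=66):
    y=(bl-br); print("width",np.linalg.norm(y),"yaw",np.degrees(np.arctan2(-y[0],y[1])))
    b=(bl+br)/2; l=(l1+l2)/2; d=b-l; print("len",np.linalg.norm(d),"yaw",np.degrees(np.arctan2(d[1],d[0])),"seat",l+d*32/98)
    y=l1-l2; print("lip yaw",np.degrees(np.arctan2(-y[0],y[1])),np.linalg.norm(y))
fit(bl,br,l1,l2)
# scene: back corners: right (636,132)=+y back, near (566,184)=-y back
fit(s(636,132,.12),s(566,184,.12),s(524,89,.126),s(478,118,.126))
# white lips by mask in both
for n,img,(x0,x1,y0,y1) in(("top",I,(215,256,198,216)),("scene",S,(355,382,170,192))):
    h=cv2.cvtColor(img,cv2.COLOR_BGR2HSV); k=cv2.inRange(h,(0,0,150),(180,110,255)); z=np.zeros_like(k); z[y0:y1,x0:x1]=k[y0:y1,x0:x1]
    N,l,st,c=cv2.connectedComponentsWithStats(z)
    for i in range(1,N): print(n,st[i,4],c[i],onplane(n,*c[i],.126).round(4))
    k=cv2.inRange(h,(0,0,150),(180,60,255))
go([.527,-.087,.30],13.2)
E
```

```text
collar top [ 0.52575572 -0.08790942] scene [ 0.5285985  -0.08797909]
width 0.0905937953901145 yaw 7.323156059125535
len 0.09785174471780758 yaw 7.390097076049556 seat [0.5554461  0.22349737]
lip yaw 8.474783705152966 0.05383206472556999
width 0.09099638823746792 yaw 9.25729573292312
len 0.0932010401016322 yaw 9.902770115451224 seat [0.55525421 0.22562403]
lip yaw 7.07754709727145 0.05585436066415849
top 1 [251. 198.] [0.5464 0.1751 0.126 ]
top 2 [232.  200.5] [0.5387 0.2291 0.126 ]
top 38 [244.84210526 204.5       ] [0.5274 0.1921 0.126 ]
top 35 [225.02857143 206.91428571] [0.52   0.2482 0.126 ]
top 1 [255. 213.] [0.5032 0.1624 0.126 ]
top 2 [239.5 215. ] [0.4971 0.2063 0.126 ]
scene 14 [374.14285714 177.        ] [0.5192 0.2493 0.126 ]
scene 14 [365.         182.92857143] [0.5269 0.1933 0.126 ]
go [ 44.72 -38.26  -5.5 ] twist 10.6 yaw now 23.8 q7 -0.08 R z [-7.0e-04  1.5e-03 -1.0e+00]
```

Call:
{"fn": "move_arm", "kwargs": {
  "rows": [4, -3.5, -5.5, 0, 9, -7.5, -5.5, 2, 14, -12, -5.5, 4, 18.5, -16, -5.5, 6, 23, -19.7, -5.5, 8, 27.5, -23.5, -5.5, 10.6, 32, -27.5, -5.5, 10.6, 36.5, -31.5, -5.5, 10.6, 41, -35.5, -5.5, 10.6, 44.7, -38.3, -5.5, 10.6],
  "fingers": 1
}}

```text
clock: 1.35
tcp_pos: [0.5272, -0.0841, 0.3002]
orientation: [-3.12, -0.364, 0.0]
contact_force: [0.6, 0.0, -0.5]
grip_width: 0.0857
gripper_force: 0.0
```

```bash
python3 - <<'E'
from h import *
go([.527,-.0875,.163],13.2); print(r.get_obs()["joints"].round(2), r.get_obs()["contact_force"])
E
```

```text
go [-0.1   0.33 13.72] twist 0.1 yaw now 13.3 q7 -1.36 R z [-2.e-04  5.e-04 -1.e+00]
[ 0.29  0.21 -0.29  1.81  0.07  1.13 -1.36] [ 0.60027147  0.01872079 -0.49260927]
```

Call:
{"fn": "move_arm", "kwargs": {
  "rows": [0, 0, 4, 0, 0, 0, 8, 0, 0, 0, 8, 0, 0, 0, 8, 0]
}}

```text
clock: 1.85
tcp_pos: [0.5275, -0.0872, 0.2215]
orientation: [3.121, 0.36, 0.002]
contact_force: [0.7, -0.4, -0.2]
grip_width: 0.0855
gripper_force: 0.0
```

```bash
python3 - <<'E'
from h import *
go([.527,-.0875,.163],13.2)
I=r.grab_frame("top"); S=r.grab_frame("scene"); cv2.imwrite("pics/d.png",np.hstack([cv2.resize(I[150:260,290:400],(396,396)),cv2.resize(S[130:240,250:360],(396,396))]))
E
```

```text
go [-0.06  0.01  5.85] twist -0.0 yaw now 13.2 q7 -1.38 R z [ 1.3e-03 -1.0e-04 -1.0e+00]
```

View pics/d.png

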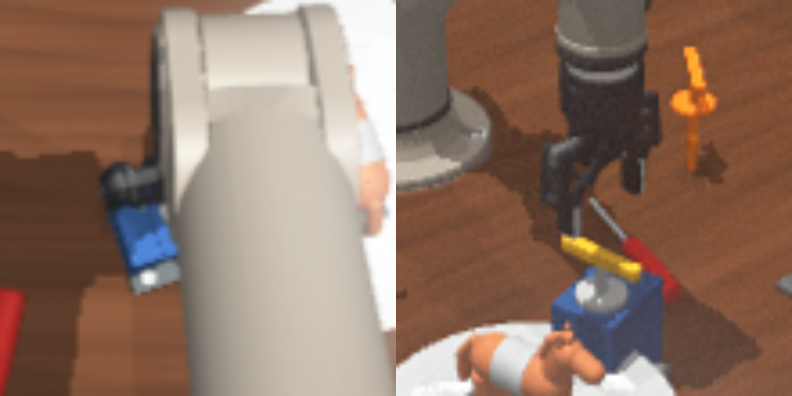

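The scene crop shows the open fingers above the bar, one each side of it, with the bar near (600,258) of the composite. I go down and close lightly.

Call:
{"fn": "move_arm", "kwargs": {
  "rows": [0, 0, 3, 0, 0, 0, 5.8, 0, 0, 0, 5.8, 0, 0, 0, 5.8, 0]
}}

```text
clock: 2.45
tcp_pos: [0.5279, -0.0872, 0.164]
orientation: [3.12, 0.36, 0.004]
contact_force: [-0.6, -0.1, 0.3]
grip_width: 0.0854
gripper_force: 0.0
```

Call:
{"fn": "move_arm", "kwargs": {
  "rows": [0, 0, 0, 0, 0, 0, 0, 0, 0, 0, 0, 0, 0, 0, 0, 0, 0, 0, 0, 0, 0, 0, 0, 0, 0, 0, 0, 0, 0, 0, 0, 0],
  "fingers": 0,
  "newtons": 50
}}

```text
clock: 3.45
tcp_pos: [0.5269, -0.0869, 0.1625]
orientation: [-3.121, -0.36, -0.0]
contact_force: [-2.9, 1.4, 4.9]
grip_width: 0.0132
gripper_force: 51.6
```

Call:
{"fn": "move_arm", "kwargs": {
  "rows": [0, 0, -0.2, 0, 0, 0, -0.4, 0, 0, 0, -0.4, 0, 0, 0, -0.4, 0]
}}

```text
clock: 3.95
tcp_pos: [0.5266, -0.0872, 0.166]
orientation: [-3.121, -0.36, 0.001]
contact_force: [-0.8, -0.1, -5.0]
grip_width: 0.0133
gripper_force: 50.2
```

Call:
{"fn": "move_arm", "kwargs": {
  "rows": [0, 0, -0.1, 0, 0, 0, -0.2, 0, 0, 0, -0.3, 0, 0, 0, -0.3, 0, 0, 0, -0.3, 0]
}}

```text
clock: 4.58
tcp_pos: [0.5265, -0.0871, 0.1688]
orientation: [-3.121, -0.36, 0.001]
contact_force: [2.4, -0.2, -12.1]
grip_width: 0.0133
gripper_force: 49.3
```

Call:
{"fn": "move_arm", "kwargs": {
  "rows": [0, 0, 0, -4, 0, 0, 0, -8, 0, 0, 0, -12, 0, 0, 0, -15, 0, 0, 0, -15]
}}

```text
clock: 5.2
tcp_pos: [0.5261, -0.0868, 0.1689]
orientation: [-3.047, -0.764, 0.002]
contact_force: [-0.7, 0.2, -10.8]
grip_width: 0.013
gripper_force: 49.5
```

Call:
{"fn": "move_arm", "kwargs": {
  "rows": [0, 0, 0, -3, 0, 0, 0, -6, 0, 0, 0, -6, 0, 0, 0, -6]
}}

```text
clock: 5.7
tcp_pos: [0.5262, -0.0868, 0.1691]
orientation: [-3.003, -0.921, 0.002]
contact_force: [-2.0, 2.2, -10.1]
grip_width: 0.0131
gripper_force: 49.5
```

Call:
{"fn": "move_arm", "kwargs": {
  "rows": [0, 0, 0, -3, 0, 0, 0, -6, 0, 0, 0, -6, 0, 0, 0, -6]
}}

```text
clock: 6.2
tcp_pos: [0.527, -0.0874, 0.1695]
orientation: [2.951, 1.076, 0.001]
contact_force: [-0.2, -0.5, -7.6]
grip_width: 0.013
gripper_force: 49.9
```

Call:
{"fn": "move_arm", "kwargs": {
  "rows": [0, 0, -0.1, 0, 0, 0, -0.1, 0, 0, 0, -0.1, 0]
}}

```text
clock: 6.58
tcp_pos: [0.5267, -0.0873, 0.1699]
orientation: [-2.951, -1.078, 0.001]
contact_force: [1.5, -0.9, -14.4]
grip_width: 0.0132
gripper_force: 48.9
```

Still caught (force rises to 14 N), so I keep turning.

Call:
{"fn": "move_arm", "kwargs": {
  "rows": [0, 0, 0, -3, 0, 0, 0, -6, 0, 0, 0, -6, 0, 0, 0, -6]
}}

```text
clock: 7.08
tcp_pos: [0.5268, -0.0872, 0.1705]
orientation: [2.891, 1.23, -0.0]
contact_force: [-2.2, -0.8, -8.1]
grip_width: 0.0126
gripper_force: 49.9
```

Call:
{"fn": "move_arm", "kwargs": {
  "rows": [0, 0, 0, -3, 0, 0, 0, -6, 0, 0, 0, -6, 0, 0, 0, -6]
}}

```text
clock: 7.58
tcp_pos: [0.5272, -0.0871, 0.1707]
orientation: [2.822, 1.379, 0.001]
contact_force: [-0.7, -0.2, -5.2]
grip_width: 0.013
gripper_force: 50.2
```

Call:
{"fn": "move_arm", "kwargs": {
  "rows": [0, 0, 0, -3, 0, 0, 0, -6, 0, 0, 0, -6, 0, 0, 0, -6]
}}

```text
clock: 8.07
tcp_pos: [0.5272, -0.0871, 0.1706]
orientation: [2.746, 1.525, 0.001]
contact_force: [0.3, -0.1, -5.0]
grip_width: 0.0133
gripper_force: 50.3
```

Call:
{"fn": "move_arm", "kwargs": {
  "rows": [0, 0, -0.1, 0, 0, 0, -0.15, 0, 0, 0, -0.15, 0, 0, 0, -0.15, 0]
}}

```text
clock: 8.57
tcp_pos: [0.5268, -0.0871, 0.1718]
orientation: [2.746, 1.527, 0.0]
contact_force: [-0.4, 0.1, -5.1]
grip_width: 0.0133
gripper_force: 50.3
```

Call:
{"fn": "move_arm", "kwargs": {
  "rows": [0, 0, -0.1, 0, 0, 0, -0.2, 0, 0, 0, -0.3, 0, 0, 0, -0.3, 0, 0, 0, -0.3, 0]
}}

```text
clock: 9.2
tcp_pos: [0.5267, -0.0871, 0.1748]
orientation: [-2.745, -1.527, 0.0]
contact_force: [-0.4, 0.1, -4.8]
grip_width: 0.0135
gripper_force: 50.4
```

Call:
{"fn": "move_arm", "kwargs": {
  "rows": [0, 0, -0.4, 0, 0, 0, -0.8, 0, 0, 0, -1.2, 0, 0, 0, -1.6, 0, 0, 0, -2, 0, 0, 0, -2, 0]
}}

```text
clock: 9.95
tcp_pos: [0.5271, -0.0871, 0.1953]
orientation: [2.745, 1.527, 0.001]
contact_force: [0.8, 0.3, -4.4]
grip_width: 0.0132
gripper_force: 50.3
```

Call:
{"fn": "move_arm", "kwargs": {
  "rows": [0, 0, -1, 0, 0, 0, -2, 0, 0, 0, -3, 0, 0, 0, -4, 0, 0, 0, -5, 0, 0, 0, -6.5, 0, 0, 0, -8, 0, 0, 0, -10, 0, 0, 0, -10, 0, 0, 0, -10, 0]
}}

```text
clock: 11.2
tcp_pos: [0.5264, -0.0871, 0.2944]
orientation: [-2.745, -1.527, 0.001]
contact_force: [0.4, 0.1, -5.8]
grip_width: 0.0133
gripper_force: 50.3
```

```bash
python3 - <<'E'
from h import *
S=r.grab_frame("scene"); I=r.grab_frame("top"); cv2.imwrite("pics/e.png",cv2.resize(S[90:250,220:420],None,fx=3.5,fy=3.5))
print(r.get_obs()["contact_force"],r.get_obs()["moment"])
c,s=np.cos(np.radians(8)),np.sin(np.radians(8))
W=lambda x,y:np.array([.555+c*x-s*y,.2235+s*x+c*y])
for x in(-.10,-.05,0): print(W(x,0))
go([*W(-.10,0),.29],58)
E
```

```text
[-0.13126331 -0.10043691 -4.55185749] [ 0.06686193 -0.00544357 -0.0049714 ]
[0.45597319 0.20958269]
[0.5054866  0.21654134]
[0.555  0.2235]
go [ 21.5  -21.62   0.41] twist 0.2 yaw now 58.2 q7 -0.61 R z [-1.6e-03  2.0e-04 -1.0e+00]
```

View pics/e.png

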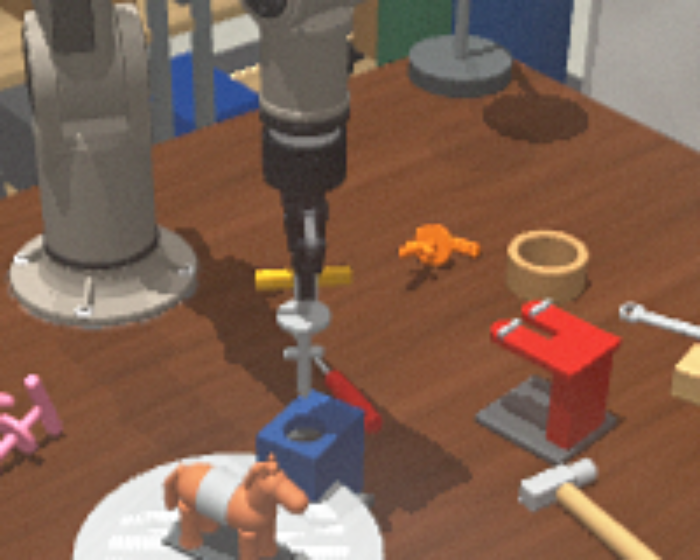

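The pin hangs upright, clear of the empty blue head (bore at about (305,432) in the crop). The orange and pink decoys now look toppled; nothing touched the orange one. Carrying on to a point in front of the notch.

Call:
{"fn": "move_arm", "kwargs": {
  "rows": [2.5, -2.5, 0.4, 0, 5, -5, 0.4, 0, 8, -8, 0.4, 0, 11, -11, 0.4, 0, 14, -14, 0.4, 0, 17, -17, 0.4, 0, 19.5, -19.5, 0.4, 0, 21, -21, 0.4, 0, 21.5, -21.6, 0.4, 0, 21.5, -21.6, 0.4, 0]
}}

```text
clock: 12.55
tcp_pos: [0.4565, 0.2091, 0.2904]
orientation: [2.745, 1.527, -0.001]
contact_force: [0.3, -0.5, -4.7]
grip_width: 0.0129
gripper_force: 50.3
```

Call:
{"fn": "move_arm", "kwargs": {
  "rows": [0, 0, 2, 0, 0, 0, 4, 0, 0, 0, 6, 0, 0, 0, 8, 0, 0, 0, 10, 0, 0, 0, 11.4, 0, 0, 0, 11.4, 0, 0, 0, 11.4, 0]
}}

```text
clock: 13.55
tcp_pos: [0.4573, 0.2095, 0.1774]
orientation: [2.746, 1.526, 0.002]
contact_force: [0.5, -1.0, -4.5]
grip_width: 0.0132
gripper_force: 50.3
```

```bash
python3 - <<'E'
from h import *
S=r.grab_frame("scene"); I=r.grab_frame("top")
cv2.imwrite("pics/s_now.png",S);cv2.imwrite("pics/t_now.png",I)
cv2.imwrite("pics/f.png",np.hstack([cv2.resize(S[130:230,320:420],(600,600),interpolation=cv2.INTER_CUBIC)[:, :400],cv2.resize(I[160:260,200:300],(400,400),interpolation=cv2.INTER_CUBIC)[[*range(400)]+[399]*200]]))
o=r.get_obs();print(o["contact_force"],o["tcp_pos"]); go([.505,.2165,.1755],58)
E
```

```text
[ 5.47156249e-04  1.02047765e+00 -4.28976342e+00] [0.45729946 0.20971389 0.17763768]
go [3.09 3.69 0.22] twist 0.2 yaw now 58.2 q7 -1.35 R z [ 1.6e-03  5.0e-04 -1.0e+00]
```

View pics/f.png

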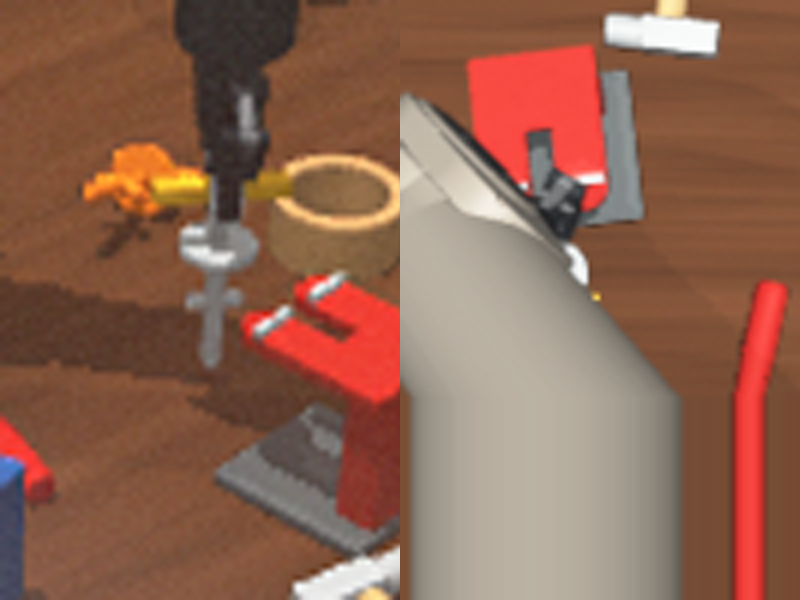

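```bash
python3 - <<'E'
from h import *
S=cv2.imread("pics/s_now.png")
print("collar top",onplane("scene",320+219/6-.4,130+240/6-.4,.1429),"expected",proj("scene",[.4573,.2097,.1429]))
# collar by mask: bright grey blob
h=cv2.cvtColor(S,cv2.COLOR_BGR2HSV); k=cv2.inRange(h,(0,0,125),(180,45,255)); 
N,l,st,c=cv2.connectedComponentsWithStats(k[160:192,345:370])
for i in range(1,N):
  if st[i,4]>10: print(st[i],c[i]+[345,160])
# shank columns at rows near tip and above lug
for v in (178,184,188):
  x=np.where(h[v,345:368,1]<70)[0]+345; print(v,x)
print("tip",proj("scene",[.4573,.2097,.045]), "lug",proj("scene",[.4573,.2097,.097]))
c,s=np.cos(np.radians(7.7)),np.sin(np.radians(7.7))
W=lambda x,y:np.array([.555+c*x-s*y,.2245+s*x+c*y])
for x in(-.06,-.04,-.02,0): go([*W(x,0),.1765],58)
E
```

```text
collar top [0.45641139 0.21087758 0.1429    ] expected (np.float64(356.03154480812384), np.float64(169.8001500866345))
[ 5  7 13  8 70] [355.41428571 170.68571429]
[18 21  6  5 12] [365.16666667 183.16666667]
178 [354 355 356 357 358 359]
184 [354 355 356 363 364 365]
188 [353 354 355 356]
tip (np.float64(354.5239060752532), np.float64(190.31363869872598)) lug (np.float64(355.31295032459514), np.float64(179.5776116450218))
go [2.59 2.89 0.12] twist 0.2 yaw now 58.2 q7 -1.35 R z [ 1.6e-03  5.0e-04 -1.0e+00]
go [3.86 4.43 0.12] twist 0.2 yaw now 58.2 q7 -1.35 R z [ 1.6e-03  5.0e-04 -1.0e+00]
go [5.14 5.98 0.13] twist 0.2 yaw now 58.2 q7 -1.35 R z [ 1.6e-03  5.0e-04 -1.0e+00]
go [6.41 7.52 0.13] twist 0.2 yaw now 58.2 q7 -1.35 R z [ 1.6e-03  5.0e-04 -1.0e+00]
```

Call:
{"fn": "move_arm", "kwargs": {
  "rows": [0.9, 1, 0.1, 0, 1.8, 2, 0.1, 0, 2.6, 2.9, 0.1, 0, 3.2, 3.7, 0.1, 0, 3.9, 4.4, 0.1, 0, 3.9, 4.4, 0.1, 0]
}}

```text
clock: 14.4
tcp_pos: [0.5153, 0.2196, 0.1757]
orientation: [-2.746, -1.526, -0.0]
contact_force: [-1.2, -0.3, -4.8]
grip_width: 0.0132
gripper_force: 50.3
```

Call:
{"fn": "move_arm", "kwargs": {
  "rows": [0.4, 0.5, 0, 0, 0.9, 1, 0, 0, 1.3, 1.5, 0, 0, 1.3, 1.5, 0, 0]
}}

```text
clock: 14.9
tcp_pos: [0.5348, 0.2225, 0.1758]
orientation: [-2.746, -1.526, -0.001]
contact_force: [-0.8, -0.0, -5.4]
grip_width: 0.0131
gripper_force: 50.3
```

```bash
python3 - <<'E'
from h import *
o=r.get_obs();print(o["contact_force"],o["moment"],o["tcp_pos"]); go([.555,.2245,.1765],58)
E
```

```text
[-0.76094149 -0.04652494 -5.41705687] [-0.00766391 -0.01952147  0.00944191] [0.5348269  0.22254391 0.17581103]
go [ 1.23  1.61 -0.07] twist 0.1 yaw now 58.1 q7 -1.33 R z [ 3.e-04  2.e-04 -1.e+00]
```

Call:
{"fn": "move_arm", "kwargs": {
  "rows": [0.5, 0.6, 0, 0, 0.9, 1.1, 0, 0, 1.3, 1.5, 0, 0, 1.3, 1.5, 0, 0, 1.3, 1.5, 0, 0]
}}

```text
clock: 15.52
tcp_pos: [0.5536, 0.2257, 0.1757]
orientation: [-2.745, -1.527, 0.001]
contact_force: [0.0, -1.2, -5.8]
grip_width: 0.0131
gripper_force: 50.3
```

Call:
{"fn": "move_arm", "kwargs": {
  "rows": [0.1, 0.12, 0, 0, 0.2, 0.24, 0, 0, 0.26, 0.31, 0, 0, 0.26, 0.31, 0, 0, 0.26, 0.31, 0, 0]
}}

```text
clock: 16.15
tcp_pos: [0.5578, 0.2262, 0.1758]
orientation: [2.745, 1.527, -0.0]
contact_force: [-0.1, 0.5, -5.2]
grip_width: 0.0129
gripper_force: 50.3
```

Call:
{"fn": "move_arm", "kwargs": {
  "rows": [0.07, 0.08, 0, 0, 0.13, 0.15, 0, 0, 0.13, 0.15, 0, 0, 0.13, 0.15, 0, 0]
}}

```text
clock: 16.65
tcp_pos: [0.5588, 0.2265, 0.1757]
orientation: [-2.745, -1.527, 0.003]
contact_force: [-5.2, -0.3, -1.0]
grip_width: 0.0131
gripper_force: 50.9
```

```bash
python3 - <<'E'
from h import *
o=r.get_obs();print(o["contact_force"],o["moment"],o["tcp_pos"],o["clock"]); go([.555,.2245,.1757],58)
S=r.grab_frame("scene"); I=r.grab_frame("top")
cv2.imwrite("pics/g.png",cv2.resize(S[150:210,340:410],(700,600),interpolation=cv2.INTER_CUBIC))
E
```

```text
[-5.17594007 -0.27457235 -0.99159803] [-0.2829955   1.33172298  0.00506289] [0.55880248 0.22647425 0.17566864] 16.65
go [-0.37 -0.22 -0.  ] twist 0.2 yaw now 58.2 q7 -1.31 R z [-1.9e-03 -8.0e-04 -1.0e+00]
```

View pics/g.png

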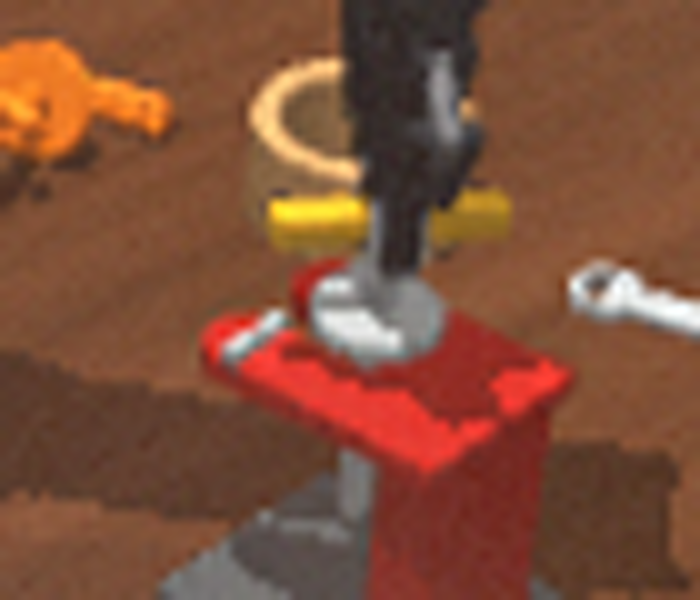

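The crop shows the collar (375,310) behind the lip and over the plate, with the shank in the notch. The shank touches the end face (Fx −5 N), so I back off 3 mm and lower.

Call:
{"fn": "move_arm", "kwargs": {
  "rows": [-0.2, -0.1, 0, 0, -0.33, -0.22, 0, 0, -0.33, -0.22, 0, 0, -0.33, -0.22, 0.3, 0, -0.33, -0.22, 0.6, 0, -0.33, -0.22, 0.8, 0, -0.33, -0.22, 0.8, 0, -0.33, -0.22, 0.8, 0]
}}

```text
clock: 17.75
tcp_pos: [0.5562, 0.225, 0.1678]
orientation: [2.745, 1.527, 0.0]
contact_force: [-0.1, 0.1, -4.4]
grip_width: 0.0132
gripper_force: 50.3
```

Call:
{"fn": "move_arm", "kwargs": {
  "rows": [0, 0, 0.2, 0, 0, 0, 0.4, 0, 0, 0, 0.45, 0, 0, 0, 0.45, 0, 0, 0, 0.45, 0]
}}

```text
clock: 18.38
tcp_pos: [0.5562, 0.2249, 0.1634]
orientation: [2.745, 1.527, 0.0]
contact_force: [0.6, 1.2, -3.8]
grip_width: 0.0131
gripper_force: 50.3
```

Call:
{"fn": "move_arm", "kwargs": {
  "rows": [0, 0, 0.05, 0, 0, 0, 0.1, 0, 0, 0, 0.1, 0, 0, 0, 0.1, 0]
}}

```text
clock: 18.88
tcp_pos: [0.5562, 0.225, 0.1626]
orientation: [2.745, 1.527, 0.0]
contact_force: [-2.5, 0.0, -0.9]
grip_width: 0.0128
gripper_force: 50.9
```

Call:
{"fn": "move_arm", "kwargs": {
  "rows": [0, 0, 0.05, 0, 0, 0, 0.05, 0, 0, 0, 0.05, 0]
}}

```text
clock: 19.25
tcp_pos: [0.5562, 0.2251, 0.1626]
orientation: [2.745, 1.527, 0.001]
contact_force: [-3.8, -2.6, 4.7]
grip_width: 0.0131
gripper_force: 51.7
```

```bash
python3 - <<'E'
from h import *
o=r.get_obs();print(o["contact_force"],o["moment"],o["tcp_pos"])
S=r.grab_frame("scene")
cv2.imwrite("pics/i.png",cv2.resize(S[150:210,340:410],(700,600),interpolation=cv2.INTER_CUBIC))
E
```

```text
[-3.82163901 -2.60888556  4.69223539] [-0.39864276  0.75120092  0.01396275] [0.55624104 0.2250508  0.16258534]
```

View pics/i.png

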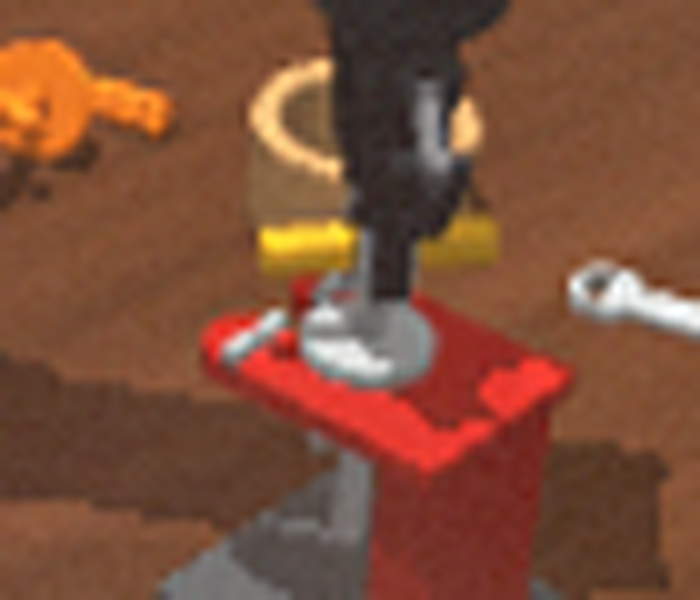

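The collar (368,345) lies on the plate behind the lip, at the same TCP height (0.1626) as when it sat on the head. I let go and rise straight up.

Call:
{"fn": "move_arm", "kwargs": {
  "rows": [0, 0, 0, 0, 0, 0, 0, 0, 0, 0, 0, 0, 0, 0, 0, 0, 0, 0, 0, 0, 0, 0, 0, 0],
  "fingers": 1
}}

```text
clock: 20.05
tcp_pos: [0.5562, 0.2249, 0.1618]
orientation: [2.745, 1.527, 0.0]
contact_force: [0.3, -0.8, 0.4]
grip_width: 0.0855
gripper_force: 0.0
```

Call:
{"fn": "move_arm", "kwargs": {
  "rows": [0, 0, -1, 0, 0, 0, -3, 0, 0, 0, -6, 0, 0, 0, -10, 0, 0, 0, -14, 0, 0, 0, -18, 0, 0, 0, -18, 0, 0, 0, -18, 0]
}}

```text
clock: 21.05
tcp_pos: [0.556, 0.2248, 0.3424]
orientation: [2.745, 1.527, 0.001]
contact_force: [0.5, 0.3, -0.1]
grip_width: 0.0853
gripper_force: 0.0
```

```bash
python3 - <<'E'
from h import *
o=r.get_obs();print(o["contact_force"],o["tcp_pos"],o["clock"])
S=r.grab_frame("scene"); cv2.imwrite("pics/j.png",np.hstack([cv2.resize(S[150:210,340:410],(400,343),interpolation=cv2.INTER_CUBIC),cv2.resize(S[120:300,170:380],(400,343))]))
E
```

```text
[ 0.4751821   0.31610825 -0.11555551] [0.55598989 0.22482542 0.34235882] 21.05
```

View pics/j.png

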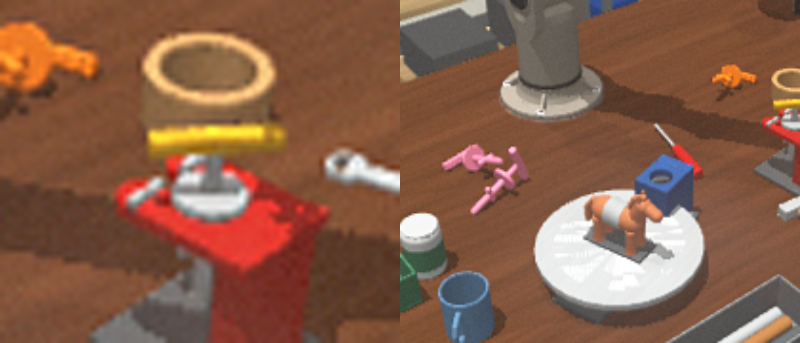

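The pin stands upright in the notch (left panel, collar at (210,195)) with its collar flat behind the lips. The gripper is well clear, and the listed bystanders in view look undisturbed.

```bash
python3 -c "
from bench import r
print(r.hand_in())"
```

```text
the job is handed in; nothing more can be done
None
```

The lock pin came free after about 45° anticlockwise; it now stands upright in the red stand's notch, collar flat behind the lips, gripper clear, and the job is handed in at about 21 s; the orange and pink decoy pins toppled during the job (the gripper was never near the orange one; I did not check the cause for the pink).

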